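Fetch the stamp from among the sample jars and put the jars back

TASK

The dark wooden stamp is boxed in by three sample jars. First move all three jars onto the blue ware board, then stand the stamp upright in the middle of the cork pad on the white plaster disc, and only then put each jar back upright in the middle of the coaster of its own cap colour. Never tip a jar or the stamp over, and leave the ball of clay where it is.

Things in the scene. Friction and masses are not known exactly. Their poses are not given: they have to be found in the camera images.
- jar_red_mid (a point): small upright glaze sample jar with a red screw cap (and red contents), round, 49 mm across the body, cap 45 mm across, 64 mm tall, about 90 g; this point is its centre, 32 mm above its underside; z is its upright axis. At the start it stands on the coaster of its own cap colour
- jar_black_mid (a point): small upright glaze sample jar with a black screw cap (and dark brown-black contents), round, 49 mm across the body, cap 45 mm across, 64 mm tall, about 90 g; this point is its centre, 32 mm above its underside; z is its upright axis. At the start it stands on the coaster of its own cap colour
- jar_green_mid (a point): small upright glaze sample jar with a green screw cap (and green contents), round, 49 mm across the body, cap 45 mm across, 64 mm tall, about 90 g; this point is its centre, 32 mm above its underside; z is its upright axis. At the start it stands on the coaster of its own cap colour
- coaster_red: red coaster, a disc 64 mm across and 3 mm thick, fixed on the round pale wooden bat (180 mm across, 10 mm thick, lying on the table); origin at the centre of its underside, 10 mm above the table, so its top is 13 mm above the table; z up. The centres of the three coasters lie on a circle of 52 mm radius about the bat's centre, 120 degrees apart
- coaster_black: black coaster, a disc 64 mm across and 3 mm thick, fixed on the round pale wooden bat (180 mm across, 10 mm thick, lying on the table); origin at the centre of its underside, 10 mm above the table, so its top is 13 mm above the table; z up. The centres of the three coasters lie on a circle of 52 mm radius about the bat's centre, 120 degrees apart
- coaster_green: green coaster, a disc 64 mm across and 3 mm thick, fixed on the round pale wooden bat (180 mm across, 10 mm thick, lying on the table); origin at the centre of its underside, 10 mm above the table, so its top is 13 mm above the table; z up. The centres of the three coasters lie on a circle of 52 mm radius about the bat's centre, 120 degrees apart
- stamp_mid (a point): turned dark-brown wooden stamp, 60 mm tall, standing upright in the middle of the round wooden bat between the three jars; round foot 26 mm across up to 24 mm high, upper part about 20 mm across; this point is its centre, 30 mm above its underside; z is its upright axis
- ware_board: blue square ware board, 170 x 170 mm, 10 mm thick, flat, without rim, fixed on the table, empty at the start; origin at the centre of its underside (table height), x and y along its edges, z up; its top is 10 mm above the table
- plaster_disc: white plaster disc, 130 mm across and 12 mm thick, fixed on the table, with a round cork pad 44 mm across in its middle; origin at the centre of its underside (table height), z up; the top of the cork is 14 mm above the table
- clay_ball_mid (a point): grey ball of clay, about 62 mm across and 54 mm high, lying on the table beyond the work, to be left alone; this point is its centre, 27 mm above the table
Things that resemble listed ones, but are neither listed nor needed, are in the scene too. What is shaped like the part that bears jar_black_mid but orange is not meant.

How it is judged:
By the outcome, as a careful person would: the job done as asked, in the order asked, and still so for the second after the job is handed in, with the robot touching nothing.
It also fails if it takes over 144 s, if anything falls off the work surface, if the arm or the gripper's body presses on something with over 40 N, if the wrist force passes 120 N, or if a joint passes its speed limit or range.

ROBOT

A 7-joint arm with a two-finger parallel gripper is mounted at the origin on the work surface; the furniture and walls round the work are solid. World frame = base frame: x ahead of the robot, y to its left, z up, the work surface at z = 0. Lengths are in m, angles in rad, forces in N, time in s.
With the tool pointing down it reaches from about 0.4 to 0.85 m from the base axis. Payload 4.5 kg.
Tool frame: the origin (TCP) lies at the very end of the fingers, on their centre line; the grasp point (between the pads) lies 19 mm behind it (r.grip_point_offset is the distance from the TCP to the grasp point, in m); z points along the fingers, y is the line along which they close (so a half turn about z gives the same grasp; the last joint's range is limited). The gripper opens to 88 mm and grips with 3 to 60 N. Pads are 18 mm wide; open, the fingers measure 123 mm over their backs; the gripper's body (75 mm by 187 mm) begins 45 mm behind the grasp point.
Start: joints at [-1.277, 0.689, -0.195, 1.565, 0.157, 0.902, -0.215], TCP at [0.161, 0.604, 0.239] pointing down, gripper open.
Joint ranges: [-3.01, 3.01], [-0.46, 2.08], [-1.47, 1.51], [0.13, 2.56], [-1, 4.14], [0.04, 2.09], [-2.66, 2.66]. Speed limits (rad/s): [2.57, 2.57, 3.14, 3.14, 3.14, 3.14, 3.14].

INTERFACE

Orientations are given as a unit quaternion [x, y, z, w].
In Python, from plant import r gives the robot as it stands.
- The arm moves only by the tool carry_out, never from a script. Its argument "rows" is a list of rows, each a list of 3 entries, a list of its own where there are three numbers: the shift along the tool's x, y, z in cm, then the turn, a rotation vector about the tool's x, y, z in degrees, then the closure, from 0 (fully open) to 1 (shut). A call has 1 to 12 rows; each row is the pose to reach, as a shift and turn from the pose commanded when the call began, along the tool's axes at that moment; what a row does not reach only later rows make up. A row lasts 1/10 s, in which the tool goes at most 50 mm and 8.59 degrees, less where a joint would pass 70% of its speed; a pose out of reach is approached as far as the arm can. A call with a gripper value outside its range is refused whole. The fingers move at their own pace and stop on an object; "newtons" is the grip in N (left out, the last holds). Time passes only in rows, so rows that repeat a pose let the fingers close. It gives the time, the measured TCP pose, the force, the opening and the grip force at its end, in the units of the state.
- r.get_state(): the state, without advancing time (a new reading comes with each control period).
- r.snapshot(name): name is "scene" or "top"; returns a dict with "image" (384x512x3 uint8, red, green, blue), "fx", "fy", "cx", "cy" (pixels), "pose" (4x4, takes a point from camera to world coordinates). Camera axes: x right, y up, looking along -z (the intrinsics and any distortion apply to the point x, -y, -z); pixel columns grow to the right and rows downward; lengths in m; the calibration is good to about 2 mm. A picture is of the moment at which its call begins. There is no depth.
- r.finish_job(): hands the job in; it is judged then, once.
The state is a dict: "clock": time; "q": joint angles; "qd": joint speeds; "joint_torque": joint torques, N m; "tool_pos": TCP position; "eef_rot": TCP orientation; "contact_force": force on the tool from outside, world axes, zero at the start; "moment": the same for the moment, N m; "opening": opening from 0.0 (shut) to 1.0 (fully open); "finger_force": force on a finger pad.
Only numpy, scipy, OpenCV 4.12 (cv2) and the standard library are available. Lean on these libraries where they do the work, as an engineer would, in place of code of your own. Each camera call takes 0.05 s, during which the arm holds its last target. There are 200 camera calls.

## Working session

There is one attempt and no reset: what is moved stays moved. The work goes in short steps, Python scripts to look and compute and a tool call to move; the robot and the scene stay as the last step left them, time stands still between calls to the robot, and variables do not carry over. Pictures are saved under pics/ and viewed, at most 14 in all, crops included, and the job is handed in when it is done.

Besides the shell and the picture viewer there is one more tool, called after ">>>" as a command line: name --argument value ..., lists and objects as JSON in quotes. carry_out: Moves the arm, as the interface text tells. Its arguments: {"type":"object","properties":{"rows":{"type":"array"},"newtons":{"type":"number"}},"required":["rows"]}

```bash
mkdir -p pics; ls
python3 - <<'E'
from plant import r
import cv2,json,numpy as np
np.set_printoptions(precision=4,suppress=True)
for n in("scene","top"):
    s=r.snapshot(n); cv2.imwrite(f"pics/{n}0.png",s["image"][:,:,::-1]); print(n,{k:v for k,v in s.items() if k not in("image",)})
print(r.get_state(), r.grip_point_offset)
E
```

```text
pics
scene {'fx': 484.3494518528043, 'fy': 484.3494518528043, 'cx': 255.17997523170877, 'cy': 186.34824899713658, 'pose': array([[ 0.4427,  0.7102, -0.5474, -0.0025],
       [-0.8966,  0.3427, -0.2806, -0.3576],
       [-0.0117,  0.615 ,  0.7885,  1.0056],
       [ 0.    ,  0.    ,  0.    ,  1.    ]])}
top {'fx': 461.9636316564524, 'fy': 461.9636316564524, 'cx': 255.0939550913488, 'cy': 195.78622423518502, 'pose': array([[-0.1034,  0.9718, -0.2121,  0.4364],
       [-0.9946, -0.1016,  0.0193, -0.0081],
       [-0.0028,  0.2129,  0.9771,  1.0123],
       [ 0.    ,  0.    ,  0.    ,  1.    ]])}
{'clock': 0.1, 'q': array([-1.2772,  0.6899, -0.1946,  1.5663,  0.1573,  0.9025, -0.2151]), 'qd': array([-0.0015, -0.001 , -0.002 , -0.0044,  0.0008, -0.0002, -0.0003]), 'joint_torque': array([ -0.0025, -52.85  ,  -1.2714, -15.3837,  -0.0526,   0.0021,
         0.0001]), 'tool_pos': array([0.1604, 0.6035, 0.238 ]), 'eef_rot': array([ 0.1295,  0.9916, -0.0009, -0.0001]), 'contact_force': array([ 1.0673, -0.6653, -0.7905]), 'moment': array([ 0.0075, -0.0068, -0.028 ]), 'finger_force': 0.0, 'opening': 0.9972037391909759} 0.0187
```

View pics/scene0.png

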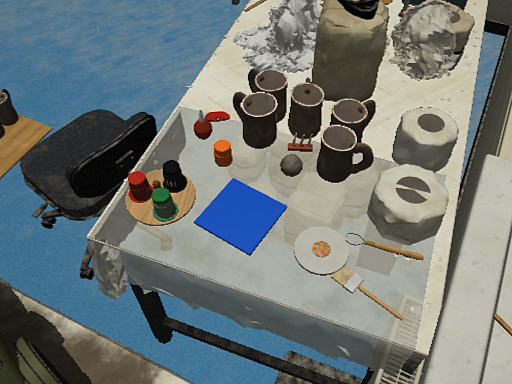

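View pics/top0.png

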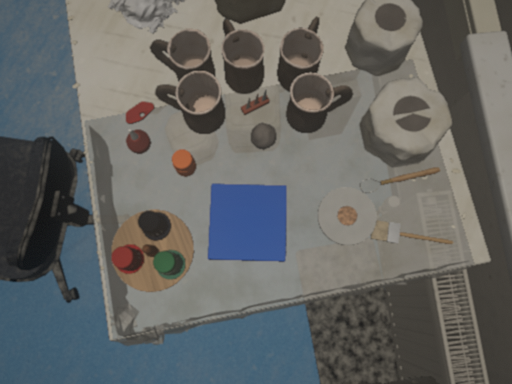

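The scene view shows the bat with the jars at about (160,195), blue board (240,215), plaster disc (321,250) and clay ball (291,165). The top view shows the bat at (152,250), board (248,222), disc (347,215) and ball (263,135). The orange jar at (183,162) is a distractor.

```bash
cat > h.py <<'E'
from plant import r
import cv2,numpy as np
np.set_printoptions(precision=4,suppress=True)
def ray(s,u,v):
    d=np.array([(u-s["cx"])/s["fx"],-(v-s["cy"])/s["fy"],-1.]); P=s["pose"]
    return P[:3,3],P[:3,:3]@d
def at(s,u,v,z):
    o,d=ray(s,u,v); return (o+d*(z-o[2])/d[2])[:2]
def proj(s,p):
    P=s["pose"]; c=P[:3,:3].T@(np.asarray(p,float)-P[:3,3]); return np.array([s["cx"]+s["fx"]*c[0]/-c[2], s["cy"]+s["fy"]*c[1]/c[2]])
def rect(s,z,x0,x1,y0,y1,ppm=2000):
    "plane z resampled: column = (y1-y)*ppm, row=(x1-x)*ppm"
    w=[(x1,y1),(x1,y0),(x0,y0),(x0,y1)]
    src=np.float32([proj(s,(a,b,z)) for a,b in w]); dst=np.float32([((y1-b)*ppm,(x1-a)*ppm) for a,b in w])
    return cv2.warpPerspective(s["image"],cv2.getPerspectiveTransform(src,dst),(int((y1-y0)*ppm),int((x1-x0)*ppm)),flags=cv2.INTER_LINEAR)
def blob(m):
    c=max(cv2.findContours(m.astype(np.uint8),0,cv2.CHAIN_APPROX_NONE)[0],key=cv2.contourArea); return c
E
python3 - <<'E'
from h import *
ims=[]
for n,(u,v) in(("scene",(160,195)),("top",(152,250))):
    s=r.snapshot(n); hsv=cv2.cvtColor(s["image"],cv2.COLOR_RGB2HSV)
    ims.append(cv2.resize(s["image"][v-48:v+48,u-48:u+48],None,fx=4,fy=4,interpolation=cv2.INTER_NEAREST))
    H,S,V=cv2.split(hsv); print(n)
    m=(H>108)&(H<125)&(S>180); yy,xx=np.mgrid[:384,:512]; m&=(np.hypot(xx-245,yy-220)<75)
    c=blob(m); b=cv2.minAreaRect(np.float32([at(s,*p[0],.01) for p in c])); print("board",b)
    uv=(321,250) if n=="scene" else (347,215)
    m=(np.hypot(xx-uv[0],yy-uv[1])<40)
    mm=m&(S>70)&(H<25)&(np.hypot(xx-uv[0],yy-uv[1])<18); c=blob(mm); print("cork",cv2.minEnclosingCircle(np.float32([at(s,*p[0],.014) for p in c])))
    uv=(160,195) if n=="scene" else (152,250)
    m=(np.hypot(xx-uv[0],yy-uv[1])<60)&(H<25)&(S>60)&(V>70)
    m=cv2.morphologyEx(m.astype(np.uint8),cv2.MORPH_OPEN,np.ones((3,3))); 
    c=cv2.convexHull(blob(m)); print("bat",cv2.minEnclosingCircle(np.float32([at(s,*p[0],.01) for p in c])))
cv2.imwrite("pics/c1.png",np.hstack(ims)[:,:,::-1])
E
```

```text
scene
board ((0.59489506483078, -0.009233452379703522), (0.16838961839675903, 0.1682688146829605), 82.47572326660156)
cork ((0.5867708325386047, -0.22639194130897522), 0.021993983536958694)
bat ((0.5062255263328552, 0.22174441814422607), 0.07228199392557144)
topTraceback (most recent call last):
  File "<stdin>", line 8, in <module>
  File "h.py", line 17, in blob
    c=max(cv2.findContours(m.astype(np.uint8),0,cv2.CHAIN_APPROX_NONE)[0],key=cv2.contourArea); return c
ValueError: max() iterable argument is empty
```

Run:
```python
from h import *
ims=[]
for n,(u,v) in(("scene",(160,195)),("top",(152,250))):
    s=r.snapshot(n); hsv=cv2.cvtColor(s["image"],cv2.COLOR_RGB2HSV)
    ims.append(cv2.resize(s["image"][v-48:v+48,u-48:u+48],None,fx=4,fy=4,interpolation=cv2.INTER_NEAREST))
    H,S,V=cv2.split(hsv); print(n)
    yy,xx=np.mgrid[:384,:512]
    def tryit(f):
        try:print(*f())
        except Exception as e:print(e)
    m=(H>105)&(H<130)&(S>150)&(np.hypot(xx-245,yy-220)<65)
    tryit(lambda:("board",cv2.minAreaRect(np.float32([at(s,*p[0],.01) for p in blob(m)]))))
    uv=(321,250) if n=="scene" else (347,215)
    mm=(S>55)&(H<25)&(np.hypot(xx-uv[0],yy-uv[1])<16)
    tryit(lambda:("cork",cv2.minEnclosingCircle(np.float32([at(s,*p[0],.014) for p in blob(mm)]))))
    print(hsv[v+35,u],hsv[v,u])
    m2=(np.hypot(xx-u,yy-v)<47)&(S>60)&(V>60)&(H<60)|((np.hypot(xx-u,yy-v)<30))
    m2=cv2.morphologyEx(m2.astype(np.uint8),cv2.MORPH_OPEN,np.ones((3,3)))
    tryit(lambda:("bat",cv2.fitEllipse(np.float32([at(s,*p[0],.01) for p in cv2.convexHull(blob(m2))])*1000)))
    ctr=(np.hypot(xx-u,yy-v)<47)
    for nm,mk in(("red",((H<6)|(H>172))&(S>150)&(V>60)),("green",(H>60)&(H<90)&(S>100)),("black",(V<35))):
        tryit(lambda:(nm,cv2.boundingRect(blob(mk&ctr)),at(s,*blob(mk&ctr).mean((0,1)),.077)))
cv2.imwrite("pics/c1.png",np.hstack(ims)[:,:,::-1])
```

```text
scene
board ((0.5947405099868774, -0.009241141378879547), (0.1686760038137436, 0.168496772646904), 82.55730438232422)
cork ((0.5867708325386047, -0.22639194130897522), 0.021993983536958694)
[ 34  22 162] [ 68 173 109]
bat ((559.6356811523438, 213.1520538330078), (179.00791931152344, 207.1749267578125), 156.2406005859375)
red (128, 171, 18, 14) [0.5385 0.2506]
green (152, 187, 19, 18) [0.5185 0.1643]
black (163, 160, 24, 32) [0.581  0.1702]
top
board ((0.5931596755981445, -0.012730926275253296), (0.10018879175186157, 0.09923484176397324), 65.32992553710938)
cork ((0.5890659093856812, -0.22323031723499298), 0.021767403930425644)
[ 16  94 133] [12 75 51]
bat ((558.570068359375, 206.97174072265625), (176.31932067871094, 178.68601989746094), 179.24813842773438)
red (113, 248, 19, 19) [0.5422 0.2535]
max() iterable argument is empty
max() iterable argument is empty
```

View pics/c1.png

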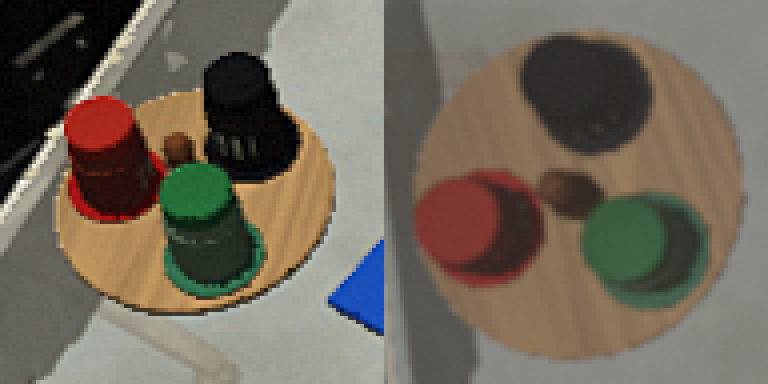

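Left half (scene, crop x4): cap tops at red (100,122), black (238,77), green (197,188), stamp top (177,146). Right half (top): caps red (73,221), green (239,238), black (181,80), stamp (171,190), coaster rims centred at about red (101,227), green (265,251), black (209,95).

Run:
```python
from h import *
S=r.snapshot("scene");T=r.snapshot("top")
for n,a in dict(red=(100,122),black=(238,77),green=(197,188)).items(): print("s",n,at(S,112+a[0]/4-.5,147+a[1]/4-.5,.077))
print("s stamp",at(S,112+177/4-.5,147+146/4-.5,.07))
for n,a in dict(red=(73,221),black=(181,80),green=(239,238)).items(): print("t",n,at(T,104+a[0]/4-.5,202+a[1]/4-.5,.077))
print("t stamp",at(T,104+171/4-.5,202+190/4-.5,.07))
for n,a in dict(red=(101,227),black=(209,95),green=(265,251)).items(): print("tc",n,at(T,104+a[0]/4-.5,202+a[1]/4-.5,.013))
H,Sa,V=cv2.split(cv2.cvtColor(T["image"],cv2.COLOR_RGB2HSV)); yy,xx=np.mgrid[:384,:512]
m=(H>105)&(H<130)&(Sa>150)&(abs(xx-248)<60)&(abs(yy-222)<55)
print(cv2.minAreaRect(np.float32([at(T,*p[0],.01) for p in blob(m)])))
```

```text
s red [0.5407 0.2507]
s black [0.609  0.1932]
s green [0.5236 0.1682]
s stamp [0.5496 0.2013]
t red [0.5422 0.2537]
t black [0.6084 0.1956]
t green [0.5251 0.171 ]
t stamp [0.5536 0.2053]
tc red [0.5447 0.2568]
tc black [0.6103 0.1948]
tc green [0.5228 0.1698]
((0.59360271692276, -0.016228370368480682), (0.09589917212724686, 0.09638138860464096), 12.488548278808594)
```

>>> carry_out --rows '[[[-5,-3,0],[0,0,8],0],[[-10,-5,0],[0,0,16],0],[[-15,-8,0],[0,0,24],0],[[-20,-10,0],[0,0,32],0],[[-25,-13,0],[0,0,40],0],[[-30,-15.5,0],[0,0,48],0],[[-35,-18,0],[0,0,56],0],[[-40,-21,0],[0,0,64],0],[[-45.9,-23.9,0],[0,0,72],0],[[-45.9,-23.9,0],[0,0,75.1],0],[[-45.9,-23.9,0],[0,0,75.1],0.2],[[-45.9,-23.9,0],[0,0,75.1],0.2]]' --newtons 20

```text
clock: 1.6
tool_pos: [0.5454, 0.2514, 0.2388]
eef_rot: [0.709, 0.705, 0.0, 0.001]
contact_force: [-0.7, -0.2, -0.0]
opening: 0.847
finger_force: 0.0
```

Run:
```python
from h import *
st=r.get_state(); print({k:st[k] for k in("clock","q","tool_pos","eef_rot","opening")})
ims=[]
for n,(u,v) in(("scene",(160,190)),("top",(152,250))):
    s=r.snapshot(n); u0,v0=max(u-70,0),v-70
    a=s["image"].copy()
    ims.append(cv2.resize(a[v0:v0+140,u0:u0+140],(400,400),interpolation=cv2.INTER_LINEAR)); print(n,u0,v0)
cv2.imwrite("pics/c2.png",np.hstack(ims)[:,:,::-1])
```

```text
{'clock': 1.6, 'q': array([-0.5852,  0.6563,  0.1316,  1.6541, -0.1046,  0.8371, -0.4169]), 'tool_pos': array([0.5454, 0.2514, 0.2388]), 'eef_rot': array([0.7093, 0.7049, 0.0001, 0.0013]), 'opening': 0.8469826956130464}
scene 90 120
top 82 180
```

View pics/c2.png

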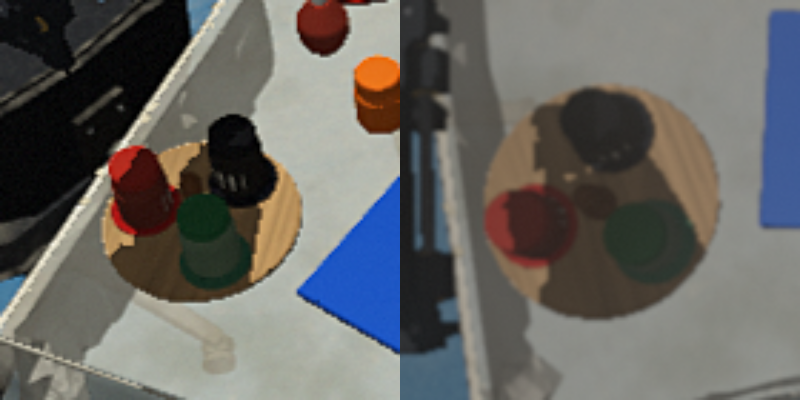

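The view shows both the bat and the table; the arm is not drawn and shows only as a shadow. The left wall rim is at about scene pixel (118,188) and top pixel (102,257). I'll check its height.

Run:
```python
from h import *
S=r.snapshot("scene");T=r.snapshot("top")
# rim as a line: two scene pixels, two top pixels
f=lambda c,o:(o[0]+c[0]*.35,o[1]+c[1]*.35)
for z in(0,.02,.04,.06,.08,.1): print(z,"scene",at(S,*f((20,300),(90,120)),z),at(S,*f((130,115),(90,120)),z),"top",at(T,*f((50,100),(82,180)),z),at(T,*f((75,370),(82,180)),z))
print("inner foot top",at(T,*f((90,220),(82,180)),0))
```

```text
0 scene [0.415 0.301] [0.634  0.3381] top [0.6486 0.3206] [0.442  0.3086]
0.02 scene [0.4066 0.2879] [0.6213 0.3243] top [0.6444 0.3142] [0.4419 0.3024]
0.04 scene [0.3983 0.2748] [0.6086 0.3105] top [0.6402 0.3077] [0.4418 0.2961]
0.06 scene [0.39   0.2617] [0.596  0.2966] top [0.636  0.3012] [0.4417 0.2898]
0.08 scene [0.3817 0.2486] [0.5833 0.2828] top [0.6318 0.2947] [0.4416 0.2836]
0.1 scene [0.3734 0.2355] [0.5707 0.2689] top [0.6276 0.2882] [0.4415 0.2773]
inner foot top [0.5523 0.2932]
```

>>> carry_out --rows '[[[0.3,-0.3,4],[0,0,0],0.2],[[0.3,-0.3,8],[0,0,0],0.2],[[0.3,-0.3,12],[0,0,0],0.2],[[0.3,-0.3,15],[0,0,0],0.2],[[0.3,-0.3,17],[0,0,0],0.2],[[0.3,-0.3,19],[0,0,0],0.2],[[0.3,-0.3,20.5],[0,0,0],0.2],[[0.3,-0.3,21.3],[0,0,0],0.2],[[0.3,-0.3,21.3],[0,0,0],0.2]]'

```text
clock: 2.7
tool_pos: [0.5388, 0.2588, 0.025]
eef_rot: [0.707, 0.708, -0.001, -0.0]
contact_force: [0.2, -0.3, -0.1]
opening: 0.8
finger_force: 0.0
```

>>> carry_out --rows '[[[0,0,0],[0,0,0],0.5],[[0,0,0],[0,0,0],0.7],[[0,0,0],[0,0,0],0.8],[[0,0,0],[0,0,0],0.8],[[0,0,0],[0,0,0],0.8]]'

```text
clock: 3.2
tool_pos: [0.5403, 0.2584, 0.0265]
eef_rot: [0.707, 0.707, 0.001, 0.0]
contact_force: [-0.8, -0.1, 5.9]
opening: 0.534
finger_force: 19.9
```

>>> carry_out --rows '[[[0,0,-1],[0,0,0],0.8],[[0,0,-4],[0,0,0],0.8],[[0,0,-7],[0,0,0],0.8],[[0,0,-9.5],[0,0,0],0.8],[[-1,0.1,-10],[0,0,0],0.8],[[-4,0.5,-10],[0,0,0],0.8],[[-8,1.1,-10],[0,0,0],0.8],[[-12,1.7,-10],[0,0,0],0.8],[[-16,2.3,-10],[0,0,0],0.8],[[-19,2.7,-10],[0,0,0],0.8],[[-21,3,-10],[0,0,0],0.8],[[-21.4,3,-10],[0,0,0],0.8]]'

```text
clock: 4.4
tool_pos: [0.5691, 0.0392, 0.1249]
eef_rot: [0.709, 0.705, -0.002, 0.0]
contact_force: [-0.2, 0.6, -1.8]
opening: 0.536
finger_force: 20.0
```

>>> carry_out --rows '[[[0,0,2],[0,0,0],0.8],[[0,0,5],[0,0,0],0.8],[[0,0,7.5],[0,0,0],0.8],[[0,0,9],[0,0,0],0.8],[[0,0,9.8],[0,0,0],0.8],[[0,0,10.2],[0,0,0],0.8],[[0,0,10.2],[0,0,0],0.8]]'

```text
clock: 5.1
tool_pos: [0.5701, 0.0446, 0.0242]
eef_rot: [0.707, 0.707, 0.0, 0.0]
contact_force: [0.4, 0.4, -0.8]
opening: 0.539
finger_force: 20.0
```

>>> carry_out --rows '[[[0,0,0.1],[0,0,0],0.8],[[0,0,0.15],[0,0,0],0.8],[[0,0,0.15],[0,0,0],0.8]]'

```text
clock: 5.4
tool_pos: [0.5706, 0.0444, 0.0235]
eef_rot: [0.707, 0.707, 0.001, 0.001]
contact_force: [-0.6, 0.2, 4.9]
opening: 0.535
finger_force: 20.0
```

>>> carry_out --rows '[[[0,0,0],[0,0,0],0.4],[[0,0,0],[0,0,0],0.2],[[0,0,0],[0,0,0],0.2],[[0,0,-1],[0,0,0],0.2],[[0,0,-3],[0,0,0],0.2],[[0,0,-6],[0,0,0],0.2],[[0,0,-9],[0,0,0],0.2],[[0,0,-10],[0,0,0],0.2],[[0,0,-10],[0,0,0],0.2]]'

```text
clock: 6.3
tool_pos: [0.5708, 0.0443, 0.1238]
eef_rot: [0.707, 0.707, 0.001, 0.001]
contact_force: [0.7, 0.1, 0.3]
opening: 0.798
finger_force: 0.0
```

Run:
```python
from h import *
ims=[]
for n,(u,v) in(("scene",(200,205)),("top",(200,230))):
    s=r.snapshot(n); ims.append(cv2.resize(s["image"][v-100:v+100,u-100:u+100],(400,400)))
cv2.imwrite("pics/c3.png",np.hstack(ims)[:,:,::-1]); st=r.get_state(); print(st["tool_pos"])
```

```text
[0.5692 0.0442 0.1216]
```

View pics/c3.png

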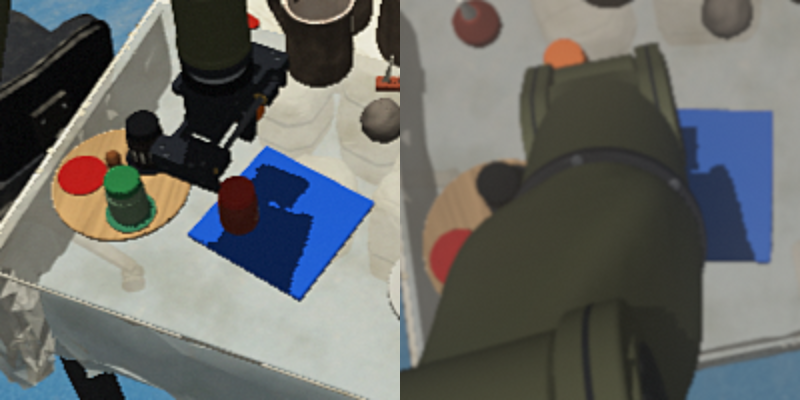

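Red stands upright on the board at crop (238,205). Its bare coaster shows at crop (82,175). I'll measure that coaster and the green cap.

Run:
```python
from h import *
s=r.snapshot("scene"); H,S,V=cv2.split(cv2.cvtColor(s["image"],cv2.COLOR_RGB2HSV)); yy,xx=np.mgrid[:384,:512]
m=((H<6)|(H>172))&(S>150)&(V>50)&(np.hypot(xx-141,yy-192)<22)
e=cv2.fitEllipse(np.float32([at(s,*p[0],.013) for p in cv2.convexHull(blob(m))])*1000); print("red coaster",e)
m=(H>60)&(H<90)&(S>100)&(V>85)&(np.hypot(xx-162,yy-194)<14)
c=blob(m);print(cv2.boundingRect(c)); e=cv2.fitEllipse(np.float32([at(s,*p[0],.077) for p in c])*1000); print("green cap",e)
```

```text
red coaster ((541.2490234375, 253.9453887939453), (60.637725830078125, 63.80474090576172), 117.85844421386719)
(152, 188, 18, 14)
green cap ((521.5322265625, 168.1697998046875), (39.69234085083008, 40.459144592285156), 6.005402565002441)
```

>>> carry_out --rows '[[[2,-0.8,0],[0,0,0],0.2],[[6,-2.4,0],[0,0,0],0.2],[[10,-4,0],[0,0,0],0.2],[[12.3,-4.7,0],[0,0,0],0.2],[[12.3,-4.7,0],[0,0,0],0.2],[[12.3,-4.7,0],[0,0,0],0.2],[[12.3,-4.7,3],[0,0,0],0.2],[[12.3,-4.7,6],[0,0,0],0.2],[[12.3,-4.7,8],[0,0,0],0.2],[[12.3,-4.7,9.4],[0,0,0],0.2],[[12.3,-4.7,9.8],[0,0,0],0.2],[[12.3,-4.7,9.8],[0,0,0],0.2]]'

```text
clock: 7.65
tool_pos: [0.523, 0.1662, 0.0239]
eef_rot: [0.707, 0.707, -0.0, 0.0]
contact_force: [0.3, 0.9, -0.3]
opening: 0.8
finger_force: 0.0
```

>>> carry_out --rows '[[[0,0,0],[0,0,0],0.35],[[0,0,0],[0,0,0],0.5],[[0,0,0],[0,0,0],0.8],[[0,0,0],[0,0,0],0.8],[[0,0,0],[0,0,0],0.8]]'

```text
clock: 8.15
tool_pos: [0.5231, 0.1674, 0.025]
eef_rot: [0.707, 0.707, 0.001, 0.0]
contact_force: [-0.3, 0.1, 6.8]
opening: 0.532
finger_force: 19.9
```

>>> carry_out --rows '[[[0,0,-1],[0,0,0],0.8],[[0,0,-4],[0,0,0],0.8],[[0,0,-7],[0,0,0],0.8],[[0,0,-9.5],[0,0,0],0.8],[[-1,0.1,-10],[0,0,0],0.8],[[-4,0.6,-10],[0,0,0],0.8],[[-8,1.2,-10],[0,0,0],0.8],[[-12,1.9,-10],[0,0,0],0.8],[[-16,2.5,-10],[0,0,0],0.8],[[-20,3.1,-10],[0,0,0],0.8],[[-22,3.5,-10],[0,0,0],0.8],[[-22.2,3.5,-10],[0,0,0],0.8]]'

```text
clock: 9.35
tool_pos: [0.5572, -0.0603, 0.1235]
eef_rot: [0.71, 0.705, -0.001, 0.001]
contact_force: [0.2, -0.1, -0.9]
opening: 0.537
finger_force: 20.0
```

>>> carry_out --rows '[[[0,0,2],[0,0,0],0.8],[[0,0,5],[0,0,0],0.8],[[0,0,7.5],[0,0,0],0.8],[[0,0,9],[0,0,0],0.8],[[0,0,9.8],[0,0,0],0.8],[[0,0,10.1],[0,0,0],0.8],[[0,0,10.2],[0,0,0],0.8],[[0,0,10.3],[0,0,0],0.8],[[0,0,10.3],[0,0,0],0.8]]'

```text
clock: 10.25
tool_pos: [0.5584, -0.0548, 0.022]
eef_rot: [0.707, 0.707, 0.001, 0.001]
contact_force: [-0.3, -0.2, 1.0]
opening: 0.541
finger_force: 20.0
```

>>> carry_out --rows '[[[0,0,0],[0,0,0],0.4],[[0,0,0],[0,0,0],0.2],[[0,0,0],[0,0,0],0.2],[[0,0,-1],[0,0,0],0.2],[[0,0,-3],[0,0,0],0.2],[[0,0,-6],[0,0,0],0.2],[[0,0,-9],[0,0,0],0.2],[[0,0,-11],[0,0,0],0.2],[[0,0,-11],[0,0,0],0.2]]'

```text
clock: 11.15
tool_pos: [0.5598, -0.0551, 0.1345]
eef_rot: [0.707, 0.707, 0.002, 0.002]
contact_force: [-0.1, -0.4, -0.6]
opening: 0.8
finger_force: 0.0
```

>>> carry_out --rows '[[[2,0.4,0],[0,0,-8],0.2],[[4,0.8,0],[0,0,-16],0.2],[[7,1.4,0],[0,0,-24],0.2],[[10,2,0],[0,0,-32],0.2],[[13,2.6,0],[0,0,-40],0.2],[[16,3.2,0],[0,0,-48],0.2],[[19,3.8,0],[0,0,-56],0.2],[[21,4.2,0],[0,0,-64],0.2],[[23,4.6,0],[0,0,-72],0.2],[[24.9,5.1,0],[0,0,-80],0.2],[[24.9,5.1,0],[0,0,-88],0.2],[[24.9,5.1,0],[0,0,-90],0.2]]'

```text
clock: 12.35
tool_pos: [0.6081, 0.1946, 0.1302]
eef_rot: [-0.002, 1.0, 0.0, -0.001]
contact_force: [-0.8, 0.1, 0.6]
opening: 0.801
finger_force: 0.0
```

>>> carry_out --rows '[[[0,0,0],[0,0,0],0.2],[[0,0,0],[0,0,0],0.2],[[0,0,0],[0,0,0],0.2]]'

```text
clock: 12.65
tool_pos: [0.6087, 0.1936, 0.1311]
eef_rot: [0.001, 1.0, -0.0, -0.0]
contact_force: [0.4, -0.0, 1.2]
opening: 0.806
finger_force: 0.0
```

Run:
```python
from h import *
s=r.snapshot("scene"); u,v=200,205
cv2.imwrite("pics/c4.png",cv2.resize(s["image"][v-100:v+100,u-100:u+100],(500,500))[:,:,::-1]); print(r.get_state()["q"])
H,S,V=cv2.split(cv2.cvtColor(s["image"],cv2.COLOR_RGB2HSV)); yy,xx=np.mgrid[:384,:512]
m=(H>60)&(H<90)&(S>100)&(V>50)&(np.hypot(xx-162,yy-204)<25)
e=cv2.fitEllipse(np.float32([at(s,*p[0],.013) for p in cv2.convexHull(blob(m))])*1000); print("green coaster",e)
```

```text
[-0.178   0.8588 -0.3778  1.6053  0.4184  0.759   0.8257]
green coaster ((520.5277099609375, 165.88214111328125), (60.61751174926758, 61.69963073730469), 44.93264389038086)
```

View pics/c4.png

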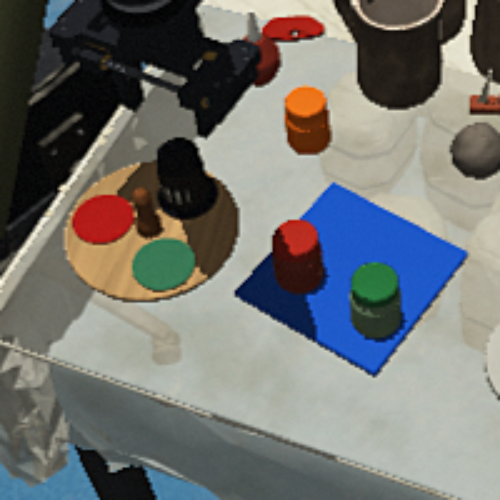

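Red (crop 298,258) and green (376,300) stand on the board, and black and the stamp are on the bat. Now black.

>>> carry_out --rows '[[[0,0,3],[0,0,0],0.2],[[0,0,6],[0,0,0],0.2],[[0,0,8.5],[0,0,0],0.2],[[0,0,10],[0,0,0],0.2],[[0,0,10.6],[0,0,0],0.2],[[0,0,10.6],[0,0,0],0.2],[[0,0,10.6],[0,0,0],0.35],[[0,0,10.6],[0,0,0],0.5],[[0,0,10.6],[0,0,0],0.8],[[0,0,10.6],[0,0,0],0.8],[[0,0,10.6],[0,0,0],0.8]]'

```text
clock: 13.8
tool_pos: [0.6095, 0.1948, 0.0263]
eef_rot: [-0.0, 1.0, 0.001, 0.001]
contact_force: [-0.7, 0.4, 5.9]
opening: 0.536
finger_force: 20.0
```

>>> carry_out --rows '[[[0,0,-1],[0,0,0],0.8],[[0,0,-4],[0,0,0],0.8],[[0,0,-7],[0,0,0],0.8],[[0,0,-9.5],[0,0,0],0.8],[[0,-1,-10],[0,0,0],0.8],[[-0.3,-4,-10],[0,0,0],0.8],[[-0.6,-8,-10],[0,0,0],0.8],[[-0.9,-12,-10],[0,0,0],0.8],[[-1.2,-16,-10],[0,0,0],0.8],[[-1.4,-19,-10],[0,0,0],0.8],[[-1.4,-20.7,-10],[0,0,0],0.8],[[-1.4,-21,-10],[0,0,0],0.8]]'

```text
clock: 15.0
tool_pos: [0.6219, -0.0195, 0.1242]
eef_rot: [0.002, 1.0, -0.001, -0.001]
contact_force: [-0.7, -0.1, -1.4]
opening: 0.536
finger_force: 20.0
```

>>> carry_out --rows '[[[0,0,0],[0,0,0],0.8],[[0,0,2],[0,0,0],0.8],[[0,0,5],[0,0,0],0.8],[[0,0,7.5],[0,0,0],0.8],[[0,0,9],[0,0,0],0.8],[[0,0,9.8],[0,0,0],0.8],[[0,0,10.1],[0,0,0],0.8],[[0,0,10.2],[0,0,0],0.8],[[0,0,10.3],[0,0,0],0.8],[[0,0,10.35],[0,0,0],0.8],[[0,0,10.35],[0,0,0],0.8]]'

```text
clock: 16.1
tool_pos: [0.6236, -0.0155, 0.0233]
eef_rot: [-0.0, 1.0, 0.0, 0.001]
contact_force: [-1.5, -0.1, 5.2]
opening: 0.537
finger_force: 20.0
```

>>> carry_out --rows '[[[0,0,0],[0,0,0],0.4],[[0,0,0],[0,0,0],0.2],[[0,0,0],[0,0,0],0.2],[[0,0,-1],[0,0,0],0.2],[[0,0,-3],[0,0,0],0.2],[[0,0,-6],[0,0,0],0.2],[[0,0,-9],[0,0,0],0.2],[[0,0,-11],[0,0,0],0.2],[[0,0,-11],[0,0,0],0.2]]'

```text
clock: 17.0
tool_pos: [0.625, -0.0155, 0.1353]
eef_rot: [0.0, 1.0, 0.0, 0.003]
contact_force: [0.9, -0.7, -0.7]
opening: 0.801
finger_force: 0.0
```

Run:
```python
from h import *
ims=[]
for n,(u,v) in(("scene",(158,195)),("top",(152,250))):
    s=r.snapshot(n); ims.append(cv2.resize(s["image"][v-40:v+40,u-40:u+40],(400,400),interpolation=cv2.INTER_NEAREST))
    for z,nm in((.01,"foot"),(.07,"top")): print(n,nm,(proj(s,(.5583,.2055,z))-[u-40,v-40]+.5)*5)
s=r.snapshot("scene"); ims.append(cv2.resize(s["image"][150:310,150:360],(0,0),fx=1,fy=1))
ims[2]=cv2.copyMakeBorder(s["image"][150:270,110:310],0,0,0,0,0); a=np.hstack(ims[:2]); b=cv2.resize(ims[2],(800,480))[:200*1]
cv2.imwrite("pics/c5.png",a[:,:,::-1])
H,S,V=cv2.split(cv2.cvtColor(s["image"],cv2.COLOR_RGB2HSV))
```

```text
scene foot [213.8458 199.9769]
scene top [193.7639 127.2768]
top foot [204.9968 200.6145]
top top [172.6788 186.0453]
```

View pics/c5.png

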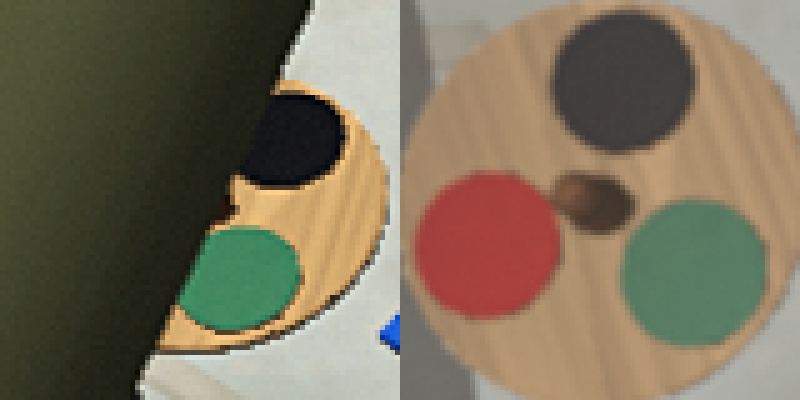

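In the top view the stamp foot is at about (604,206), slightly toward the robot from the bat centre. The bare coasters are at red (488,245), black (623,82) and green (694,273).

>>> carry_out --rows '[[[0.5,2,0],[0,0,0],0.3],[[1.8,6,0],[0,0,0],0.3],[[3.1,10,0],[0,0,0],0.3],[[4.3,14,0],[0,0,0],0.3],[[5.6,18,0],[0,0,0],0.3],[[6.5,21,0],[0,0,0],0.3],[[6.8,22,0],[0,0,0],0.3],[[6.8,22,0],[0,0,0],0.3],[[6.8,22,0],[0,0,0],0.3],[[6.8,22,0],[0,0,0],0.3]]'

```text
clock: 18.15
tool_pos: [0.5556, 0.2012, 0.1312]
eef_rot: [0.002, 1.0, -0.001, -0.0]
contact_force: [0.1, -0.8, 0.7]
opening: 0.702
finger_force: 0.0
```

>>> carry_out --rows '[[[0,0,3],[0,0,0],0.3],[[0,0,6],[0,0,0],0.3],[[0,0,8],[0,0,0],0.3],[[0,0,9.2],[0,0,0],0.3],[[0,0,9.6],[0,0,0],0.3],[[0,0,9.6],[0,0,0],0.4],[[0,0,9.6],[0,0,0],0.55],[[0,0,9.6],[0,0,0],0.65],[[0,0,9.6],[0,0,0],0.72],[[0,0,9.6],[0,0,0],0.8],[[0,0,9.6],[0,0,0],1],[[0,0,9.6],[0,0,0],1]]' --newtons 15

```text
clock: 19.35
tool_pos: [0.5549, 0.2043, 0.0359]
eef_rot: [-0.0, 1.0, 0.0, 0.0]
contact_force: [0.0, -0.6, 1.0]
opening: 0.204
finger_force: 14.6
```

>>> carry_out --rows '[[[0,0,-1],[0,0,0],1],[[0,0,-4],[0,0,0],1],[[0,0,-7],[0,0,0],1],[[0,0,-10],[0,0,0],1],[[-0.1,-1,-11],[0,0,0],1],[[-0.3,-4,-11],[0,0,0],1],[[-0.6,-8,-11],[0,0,0],1],[[-0.9,-12,-11],[0,0,0],1],[[-1.2,-16,-11],[0,0,0],1],[[-1.5,-20,-11],[0,0,0],1],[[-1.8,-24,-11],[0,0,0],1],[[-2.1,-28,-11],[0,0,0],1]]'

```text
clock: 20.55
tool_pos: [0.5749, -0.0785, 0.1452]
eef_rot: [0.0, 1.0, -0.0, -0.001]
contact_force: [0.4, -0.2, -0.4]
opening: 0.199
finger_force: 14.6
```

>>> carry_out --rows '[[[-0.3,-4,0],[0,0,0],1],[[-0.6,-8,0],[0,0,0],1],[[-0.9,-12,0],[0,0,0],1],[[-1.1,-14.3,0],[0,0,0],1],[[-1.1,-14.9,0],[0,0,0],1],[[-1.1,-14.9,0],[0,0,0],1],[[-1.1,-14.9,0],[0,0,0],1],[[-1.1,-14.9,4],[0,0,0],1],[[-1.1,-14.9,7],[0,0,0],1],[[-1.1,-14.9,9],[0,0,0],1],[[-1.1,-14.9,9.5],[0,0,0],1],[[-1.1,-14.9,9.5],[0,0,0],1]]'

```text
clock: 21.75
tool_pos: [0.5869, -0.2227, 0.0504]
eef_rot: [-0.001, 1.0, 0.001, -0.001]
contact_force: [-0.2, -0.1, -0.6]
opening: 0.199
finger_force: 14.6
```

Run:
```python
from h import *
ims=[]
for n,(u,v) in(("scene",(321,250)),("top",(347,215))):
    s=r.snapshot(n); ims.append(cv2.resize(s["image"][v-40:v+40,u-40:u+40],(400,400),interpolation=cv2.INTER_NEAREST))
cv2.imwrite("pics/c6.png",np.hstack(ims)[:,:,::-1]); print(r.get_state()["tool_pos"])
```

```text
[ 0.5879 -0.2239  0.0519]
```

View pics/c6.png

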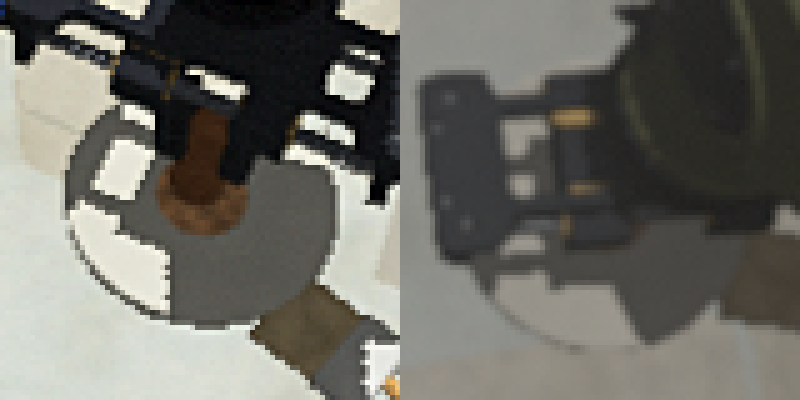

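Scene view: the stamp foot is at about (200,185) and should drop onto the cork centre at about (203,198), so it is well centred.

>>> carry_out --rows '[[[0,0,0.5],[0,0,0],1],[[0,0,0.9],[0,0,0],1],[[0,0,1.05],[0,0,0],1],[[0,0,1.1],[0,0,0],1],[[0,0,1.1],[0,0,0],1]]'

```text
clock: 22.35
tool_pos: [0.587, -0.2248, 0.0399]
eef_rot: [-0.0, 1.0, -0.0, 0.0]
contact_force: [-0.0, 0.3, 0.9]
opening: 0.198
finger_force: 14.6
```

>>> carry_out --rows '[[[0,0,0.05],[0,0,0],1],[[0,0,0.05],[0,0,0],0.7],[[0,0,0.05],[0,0,0],0.6],[[0,0,0.05],[0,0,0],0.5],[[0,0,0.05],[0,0,0],0.4],[[0,0,-1],[0,0,0],0.4],[[0,0,-4],[0,0,0],0.3],[[0,0,-7],[0,0,0],0.2],[[0,0,-9.5],[0,0,0],0.2],[[0,0,-9.5],[0,0,0],0.2]]'

```text
clock: 23.35
tool_pos: [0.5895, -0.2252, 0.1391]
eef_rot: [0.0, 1.0, -0.001, 0.004]
contact_force: [0.4, -0.0, -0.5]
opening: 0.797
finger_force: 0.0
```

>>> carry_out --rows '[[[-0.5,2,0],[0,0,0],0.2],[[-1.1,6,0],[0,0,0],0.2],[[-1.9,10,0],[0,0,0],0.2],[[-2.6,14,0],[0,0,0],0.2],[[-3.4,18,0],[0,0,0],0.2],[[-3.7,20,0],[0,0,0],0.2],[[-3.7,20.9,0],[0,0,0],0.2],[[-3.7,20.9,0],[0,0,0],0.2],[[-3.7,20.9,0],[0,0,0],0.2],[[-3.7,20.9,0],[0,0,0],0.2]]'

```text
clock: 24.35
tool_pos: [0.6235, -0.0186, 0.1344]
eef_rot: [0.001, 1.0, -0.001, -0.0]
contact_force: [0.2, 0.1, -0.8]
opening: 0.801
finger_force: 0.0
```

Run:
```python
from h import *
ims=[]
for n,(u,v) in(("scene",(321,240)),("top",(347,215)),("top",(152,250))):
    s=r.snapshot(n); ims.append(cv2.resize(s["image"][v-40:v+40,u-40:u+40],(260,260),interpolation=cv2.INTER_NEAREST))
    H,S,V=cv2.split(cv2.cvtColor(s["image"],cv2.COLOR_RGB2HSV)); yy,xx=np.mgrid[:384,:512]
m0=np.hypot(xx-152,yy-250)<44
for nm,m in(("red",((H<8)|(H>170))&(S>125)),("green",(H>55)&(H<95)&(S>50)),("black",(V<75)&(S<60))):
    try:print(nm,cv2.fitEllipse(np.float32([at(s,*p[0],.013) for p in blob(m&m0)])*1000))
    except Exception as e: print(nm,e)
cv2.imwrite("pics/c7.png",np.hstack(ims)[:,:,::-1]); print(r.get_state()["tool_pos"])
```

```text
red ((544.0116577148438, 256.2586669921875), (60.428279876708984, 61.19306945800781), 130.90475463867188)
green ((522.798095703125, 168.52760314941406), (57.8345832824707, 58.737117767333984), 20.92806053161621)
black ((608.9288330078125, 194.2017059326172), (56.405025482177734, 56.759979248046875), 141.1363525390625)
[ 0.6237 -0.0174  0.1346]
```

View pics/c7.png

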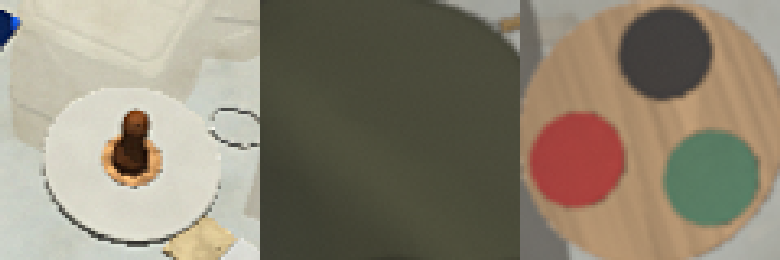

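The stamp stands upright at the centre of the cork, crop (131,160). Now black goes back.

>>> carry_out --rows '[[[0,0,3],[0,0,0],0.2],[[0,0,6],[0,0,0],0.2],[[0,0,9],[0,0,0],0.2],[[0,0,10.6],[0,0,0],0.2],[[0,0,11.1],[0,0,0],0.2],[[0,0,11.1],[0,0,0],0.2],[[0,0,11.1],[0,0,0],0.35],[[0,0,11.1],[0,0,0],0.5],[[0,0,11.1],[0,0,0],0.8],[[0,0,11.1],[0,0,0],0.8],[[0,0,11.1],[0,0,0],0.8]]' --newtons 20

```text
clock: 25.6
tool_pos: [0.6245, -0.0158, 0.0247]
eef_rot: [-0.0, 1.0, 0.0, 0.001]
contact_force: [0.3, 0.0, 5.2]
opening: 0.537
finger_force: 20.0
```

>>> carry_out --rows '[[[0,0,-1],[0,0,0],0.8],[[0,0,-4],[0,0,0],0.8],[[0,0,-7],[0,0,0],0.8],[[0,0,-9.5],[0,0,0],0.8],[[0,1,-10],[0,0,0],0.8],[[0.3,4,-10],[0,0,0],0.8],[[0.6,8,-10],[0,0,0],0.8],[[0.9,12,-10],[0,0,0],0.8],[[1.2,16,-10],[0,0,0],0.8],[[1.5,19,-10],[0,0,0],0.8],[[1.5,20.7,-10],[0,0,0],0.8],[[1.5,21,-10],[0,0,0],0.8]]'

```text
clock: 26.8
tool_pos: [0.6077, 0.1974, 0.1231]
eef_rot: [-0.002, 1.0, 0.001, -0.001]
contact_force: [-0.6, -0.2, -0.9]
opening: 0.541
finger_force: 20.0
```

>>> carry_out --rows '[[[0,0,0],[0,0,0],0.8],[[0,0,0],[0,0,0],0.8],[[0,0,2],[0,0,0],0.8],[[0,0,5],[0,0,0],0.8],[[0,0,7.5],[0,0,0],0.8],[[0,0,8.8],[0,0,0],0.8],[[0,0,9.3],[0,0,0],0.8],[[0,0,9.5],[0,0,0],0.8],[[0,0,9.6],[0,0,0],0.8],[[0,0,9.65],[0,0,0],0.8],[[0,0,9.65],[0,0,0],0.8]]'

```text
clock: 27.9
tool_pos: [0.6093, 0.1944, 0.028]
eef_rot: [-0.0, 1.0, 0.0, 0.001]
contact_force: [0.3, 0.6, -0.3]
opening: 0.541
finger_force: 20.0
```

Nearly touching; ease down a little more.

>>> carry_out --rows '[[[0,0,0.05],[0,0,0],0.8],[[0,0,0.1],[0,0,0],0.8],[[0,0,0.1],[0,0,0],0.8]]'

```text
clock: 28.2
tool_pos: [0.6093, 0.1944, 0.0277]
eef_rot: [-0.0, 1.0, 0.0, 0.001]
contact_force: [-1.2, -0.6, 8.1]
opening: 0.541
finger_force: 20.0
```

>>> carry_out --rows '[[[0,0,0],[0,0,0],0.4],[[0,0,0],[0,0,0],0.2],[[0,0,0],[0,0,0],0.2],[[0,0,-1],[0,0,0],0.2],[[0,0,-3],[0,0,0],0.2],[[0,0,-6],[0,0,0],0.2],[[0,0,-9],[0,0,0],0.2],[[0,0,-10.6],[0,0,0],0.2],[[0,0,-10.6],[0,0,0],0.2]]'

```text
clock: 29.1
tool_pos: [0.6103, 0.1949, 0.1348]
eef_rot: [0.0, 1.0, 0.001, 0.002]
contact_force: [0.2, -0.5, 0.3]
opening: 0.797
finger_force: 0.0
```

>>> carry_out --rows '[[[0.3,-1,0],[0,0,8],0.2],[[0.7,-3,0],[0,0,16],0.2],[[1.2,-5,0],[0,0,24],0.2],[[1.7,-7,0],[0,0,32],0.2],[[2.2,-9,0],[0,0,40],0.2],[[2.7,-11,0],[0,0,48],0.2],[[3.2,-13,0],[0,0,56],0.2],[[3.6,-14,0],[0,0,64],0.2],[[3.9,-15,0],[0,0,72],0.2],[[3.9,-15,0],[0,0,80],0.2],[[3.9,-15,0],[0,0,88],0.2],[[3.9,-15,0],[0,0,90],0.2]]'

```text
clock: 30.3
tool_pos: [0.5689, 0.0439, 0.131]
eef_rot: [0.708, 0.706, -0.001, -0.0]
contact_force: [0.0, 0.2, -0.2]
opening: 0.799
finger_force: 0.0
```

>>> carry_out --rows '[[[0,0,0],[0,0,0],0.2],[[0,0,0],[0,0,0],0.2],[[0,0,0],[0,0,0],0.2]]'

```text
clock: 30.6
tool_pos: [0.5697, 0.0442, 0.132]
eef_rot: [0.706, 0.708, -0.0, -0.0]
contact_force: [0.4, 0.5, 0.1]
opening: 0.794
finger_force: 0.0
```

Run:
```python
from h import *
ims=[]
for n,(u,v) in(("scene",(205,205)),("top",(190,235))):
    s=r.snapshot(n); ims.append(cv2.resize(s["image"][v-85:v+85,u-85:u+85],(400,400),interpolation=cv2.INTER_LINEAR))
cv2.imwrite("pics/c8.png",np.hstack(ims)[:,:,::-1]); print(r.get_state()["tool_pos"])
s=r.snapshot("scene")
for nm,p in(("red",(.5705,.0405,.074)),("red2",(.5705,.0440,.074)),("green",(.558,-.0547,.074)),("black",(.609,.1944,.077))): print(nm,(proj(s,p)-[120,120]+.5)*400/170)
```

```text
[0.5697 0.0441 0.1321]
red [228.5118 186.3184]
red2 [225.5079 185.1164]
green [306.5743 229.1748]
black [120.2645 108.4282]
```

View pics/c8.png

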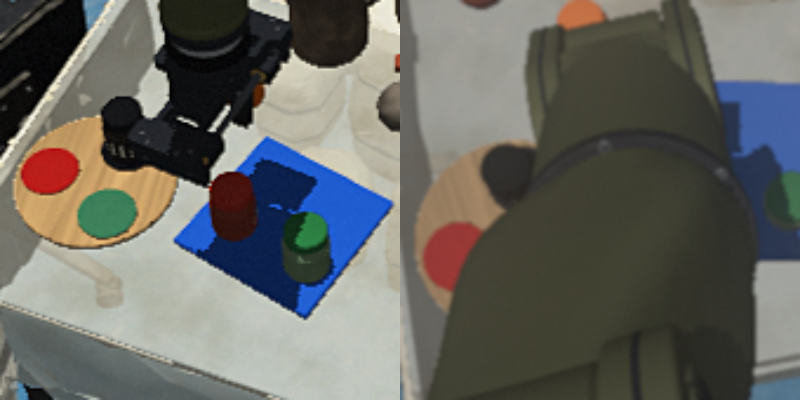

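Black stands on its coaster, crop (122,130); red is at (231,205) and green at (307,247) on the board. Now red.

>>> carry_out --rows '[[[-0.3,0.1,3],[0,0,0],0.2],[[-0.3,0.1,6],[0,0,0],0.2],[[-0.3,0.1,9],[0,0,0],0.2],[[-0.3,0.1,10.4],[0,0,0],0.2],[[-0.3,0.1,10.8],[0,0,0],0.2],[[-0.3,0.1,10.8],[0,0,0],0.2],[[-0.3,0.1,10.8],[0,0,0],0.35],[[-0.3,0.1,10.8],[0,0,0],0.5],[[-0.3,0.1,10.8],[0,0,0],0.8],[[-0.3,0.1,10.8],[0,0,0],0.8],[[-0.3,0.1,10.8],[0,0,0],0.8]]'

```text
clock: 31.85
tool_pos: [0.5713, 0.0413, 0.0251]
eef_rot: [0.707, 0.707, 0.001, 0.0]
contact_force: [0.3, 0.2, 6.0]
opening: 0.541
finger_force: 19.9
```

>>> carry_out --rows '[[[0,0,-1],[0,0,0],0.8],[[0,0,-4],[0,0,0],0.8],[[0,0,-7],[0,0,0],0.8],[[0,0,-9.5],[0,0,0],0.8],[[1,-0.1,-10],[0,0,0],0.8],[[4,-0.5,-10],[0,0,0],0.8],[[8,-1.1,-10],[0,0,0],0.8],[[12,-1.6,-10],[0,0,0],0.8],[[16,-2.1,-10],[0,0,0],0.8],[[19,-2.5,-10],[0,0,0],0.8],[[21,-2.8,-10],[0,0,0],0.8],[[21.4,-2.8,-10],[0,0,0],0.8]]'

```text
clock: 33.05
tool_pos: [0.5404, 0.26, 0.1231]
eef_rot: [0.705, 0.709, -0.0, -0.002]
contact_force: [-0.3, 0.4, -0.4]
opening: 0.536
finger_force: 20.0
```

>>> carry_out --rows '[[[0,0,0],[0,0,0],0.8],[[0,0,0],[0,0,0],0.8],[[0,0,2],[0,0,0],0.8],[[0,0,5],[0,0,0],0.8],[[0,0,7.5],[0,0,0],0.8],[[0,0,8.5],[0,0,0],0.8],[[0,0,8.9],[0,0,0],0.8],[[0,0,9.2],[0,0,0],0.8],[[0,0,9.4],[0,0,0],0.8],[[0,0,9.5],[0,0,0],0.8],[[0,0,9.5],[0,0,0],0.8]]'

```text
clock: 34.15
tool_pos: [0.5431, 0.2554, 0.0298]
eef_rot: [0.707, 0.707, 0.001, 0.0]
contact_force: [0.2, 0.1, -1.4]
opening: 0.54
finger_force: 20.0
```

>>> carry_out --rows '[[[0,0,0.1],[0,0,0],0.8],[[0,0,0.15],[0,0,0],0.8],[[0,0,0.2],[0,0,0],0.8],[[0,0,0.23],[0,0,0],0.8],[[0,0,0.23],[0,0,0],0.8]]'

```text
clock: 34.65
tool_pos: [0.5429, 0.2554, 0.0281]
eef_rot: [0.707, 0.707, 0.0, 0.0]
contact_force: [-1.7, 0.1, 9.4]
opening: 0.539
finger_force: 19.9
```

>>> carry_out --rows '[[[0,0,0],[0,0,0],0.4],[[0,0,0],[0,0,0],0.2],[[0,0,0],[0,0,0],0.2],[[0,0,-1],[0,0,0],0.2],[[0,0,-3],[0,0,0],0.2],[[0,0,-6],[0,0,0],0.2],[[0,0,-9],[0,0,0],0.2],[[0,0,-10.6],[0,0,0],0.2],[[0,0,-10.6],[0,0,0],0.2]]'

```text
clock: 35.55
tool_pos: [0.5445, 0.2559, 0.1359]
eef_rot: [0.707, 0.707, 0.003, 0.001]
contact_force: [-0.4, 1.1, 0.1]
opening: 0.8
finger_force: 0.0
```

>>> carry_out --rows '[[[-2,0.1,0],[0,0,0],0.2],[[-6,0.3,0],[0,0,0],0.2],[[-10,0.5,0],[0,0,0],0.2],[[-14,0.7,0],[0,0,0],0.2],[[-18,0.9,0],[0,0,0],0.2],[[-22,1.1,0],[0,0,0],0.2],[[-26,1.3,0],[0,0,0],0.2],[[-29,1.5,0],[0,0,0],0.2],[[-31,1.5,0],[0,0,0],0.2],[[-31,1.5,0],[0,0,0],0.2],[[-31,1.5,0],[0,0,0],0.2],[[-31,1.5,0],[0,0,0],0.2]]'

```text
clock: 36.75
tool_pos: [0.5577, -0.0524, 0.1325]
eef_rot: [0.706, 0.708, 0.0, -0.001]
contact_force: [-0.7, 0.4, 0.3]
opening: 0.798
finger_force: 0.0
```

>>> carry_out --rows '[[[0,0,3],[0,0,0],0.2],[[0,0,6],[0,0,0],0.2],[[0,0,9],[0,0,0],0.2],[[0,0,10.5],[0,0,0],0.2],[[0,0,10.9],[0,0,0],0.2],[[0,0,10.9],[0,0,0],0.2]]'

```text
clock: 37.35
tool_pos: [0.558, -0.054, 0.0239]
eef_rot: [0.707, 0.708, 0.0, -0.0]
contact_force: [0.6, -1.0, -0.8]
opening: 0.799
finger_force: 0.0
```

>>> carry_out --rows '[[[0,0,0],[0,0,0],0.35],[[0,0,0],[0,0,0],0.5],[[0,0,0],[0,0,0],0.8],[[0,0,0],[0,0,0],0.8],[[0,0,0],[0,0,0],0.8]]'

```text
clock: 37.85
tool_pos: [0.5585, -0.0549, 0.0248]
eef_rot: [0.707, 0.707, 0.001, 0.001]
contact_force: [-0.1, -0.3, 5.8]
opening: 0.534
finger_force: 19.9
```

>>> carry_out --rows '[[[0,0,-1],[0,0,0],0.8],[[0,0,-4],[0,0,0],0.8],[[0,0,-7],[0,0,0],0.8],[[0,0,-9.5],[0,0,0],0.8],[[1,-0.1,-10],[0,0,0],0.8],[[4,-0.6,-10],[0,0,0],0.8],[[8,-1.2,-10],[0,0,0],0.8],[[12,-1.9,-10],[0,0,0],0.8],[[16,-2.5,-10],[0,0,0],0.8],[[20,-3.2,-10],[0,0,0],0.8],[[22,-3.5,-10],[0,0,0],0.8],[[22.2,-3.5,-10],[0,0,0],0.8]]'

```text
clock: 39.05
tool_pos: [0.5207, 0.1724, 0.123]
eef_rot: [0.704, 0.71, 0.0, -0.002]
contact_force: [-0.4, -0.2, -1.4]
opening: 0.535
finger_force: 20.0
```

>>> carry_out --rows '[[[0,0,0],[0,0,0],0.8],[[0,0,0],[0,0,0],0.8],[[0,0,2],[0,0,0],0.8],[[0,0,5],[0,0,0],0.8],[[0,0,7.5],[0,0,0],0.8],[[0,0,8.5],[0,0,0],0.8],[[0,0,9],[0,0,0],0.8],[[0,0,9.3],[0,0,0],0.8],[[0,0,9.5],[0,0,0],0.8],[[0,0,9.6],[0,0,0],0.8],[[0,0,9.6],[0,0,0],0.8]]'

```text
clock: 40.15
tool_pos: [0.5231, 0.1674, 0.0284]
eef_rot: [0.707, 0.707, 0.0, 0.0]
contact_force: [0.0, 0.4, -0.8]
opening: 0.537
finger_force: 20.0
```

>>> carry_out --rows '[[[0,0,0.05],[0,0,0],0.8],[[0,0,0.1],[0,0,0],0.8],[[0,0,0.1],[0,0,0],0.8]]'

```text
clock: 40.45
tool_pos: [0.5231, 0.1674, 0.0278]
eef_rot: [0.707, 0.707, 0.001, 0.0]
contact_force: [-1.6, 0.3, 5.6]
opening: 0.54
finger_force: 19.9
```

>>> carry_out --rows '[[[0,0,0],[0,0,0],0.4],[[0,0,0],[0,0,0],0.2],[[0,0,0],[0,0,0],0.2],[[0,0,-1],[0,0,0],0.2],[[0,0,-3],[0,0,0],0.2],[[0,0,-6],[0,0,0],0.2],[[0,0,-9],[0,0,0],0.2],[[0,0,-12],[0,0,0],0.2],[[0,0,-15],[0,0,0],0.2],[[0,0,-18],[0,0,0],0.2],[[0,0,-20],[0,0,0],0.2],[[0,0,-20],[0,0,0],0.2]]'

```text
clock: 41.65
tool_pos: [0.5245, 0.1676, 0.2302]
eef_rot: [0.707, 0.707, 0.003, 0.001]
contact_force: [0.0, 0.8, 0.6]
opening: 0.802
finger_force: 0.0
```

>>> carry_out --rows '[[[-4,0,0],[0,0,0],0.2],[[-8,0,0],[0,0,0],0.2],[[-12,0,0],[0,0,0],0.2],[[-16,0,0],[0,0,0],0.2],[[-20,0,0],[0,0,0],0.2],[[-20,0,0],[0,0,0],0.2],[[-20,0,0],[0,0,0],0.2],[[-20,0,0],[0,0,0],0.2]]'

```text
clock: 42.45
tool_pos: [0.5225, -0.0313, 0.2264]
eef_rot: [0.706, 0.708, 0.0, -0.001]
contact_force: [0.6, -0.1, 0.4]
opening: 0.798
finger_force: 0.0
```

Run:
```python
from h import *
ims=[]
for n,(u,v) in(("scene",(160,195)),("top",(152,250))):
    s=r.snapshot(n); ims.append(cv2.resize(s["image"][v-48:v+48,u-48:u+48],None,fx=4,fy=4,interpolation=cv2.INTER_NEAREST))
cv2.imwrite("pics/c9.png",np.hstack(ims)[:,:,::-1])
cv2.imwrite("pics/c10.png",r.snapshot("scene")["image"][:,:,::-1])
```

```text
(no output)
```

View pics/c9.png

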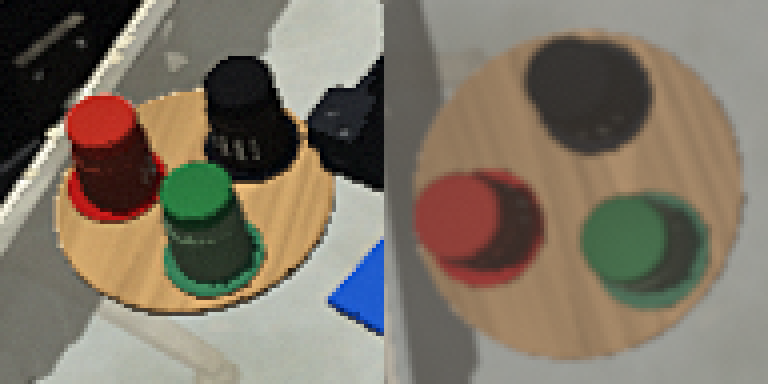

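View pics/c10.png

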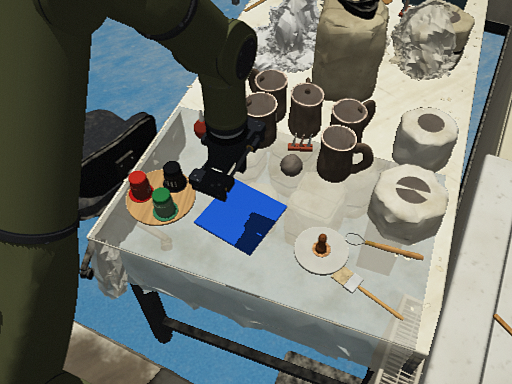

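The jars are back on their own coasters, within about 1 mm of where they appeared at the start: scene crop red (101,122), black (241,80), green (197,188). The stamp stands on the cork at (321,245), and the ball has not moved from (291,165).

```bash
python3 -c "
from plant import r
print(r.finish_job())"
```

```text
the job is handed in; nothing more can be done
None
```

The job is handed in: the stamp stands upright centred on the cork, all three jars are back upright on their own-colour coasters, and the clay ball was left alone (about 42 s of the 144 s used).

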